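Seat the load collar on a bearing tester and hold it down

ROBOT

A 6-joint arm with a two-finger parallel gripper is mounted at the origin on the work surface. World frame = base frame: x ahead of the robot, y to its left, z up, the work surface at z = 0. Lengths are in m, angles in rad, forces in N, time in s.
With the tool pointing down it reaches from about 0.35 to 0.775 m from the base axis. Payload 5.5 kg.
Tool frame: the origin (TCP) lies where the fingers leave the gripper's body, on its centre line; the fingertips stand env.tip_reach ahead of it and the grasp point (between the pads) lies 54 mm ahead of it (env.tip_reach is the distance from the TCP to the fingertips, in m); z points along the fingers, y is the line along which they close (so a half turn about z gives the same grasp; the last joint's range is limited). The gripper opens to 85 mm and grips with 20 to 120 N. Pads are 22 mm wide; open, the fingers measure 114 mm over their backs; the gripper's body (76 mm by 85 mm) begins 54 mm behind the grasp point. The pads swing forward as they close: fully open they stand 13 mm farther back than shut.
Start: joints at [1.066, 0.313, 0.046, 1.304, 0, 1.431], TCP at [0.205, 0.537, 0.304] pointing down, gripper open.
Joint ranges: [-2.76, 2.76], [-0.86, 1.69], [-1.03, 1.26], [-2.2, 2.34], [-1.47, 1.5], [-3.14, 3.14]. Speed limits (rad/s): [2.57, 2.57, 3.14, 3.14, 3.14, 3.14].

INTERFACE

Orientations are given as a unit quaternion [w, x, y, z].
In Python, from workcell import status, optics, hand_in, env gives the robot as it stands.
- The arm moves only by the shell command python3 -m handwheel 'ROWS' [FORCE]. ROWS is a JSON object whose one key "deltas" holds a list of rows, each a list of 5 numbers: the opening, from -1 (shut) to 1 (fully open), then the shift along the tool's x, y, z in units of 40 mm (1.0 is 40 mm), then the turn about the tool's z in units of 10 degrees (1.0 is 10 degrees). In form: {"deltas": [[jaw, x, y, z, roll], ...]}. A call has 1 to 20 rows; each row shifts and turns the commanded pose from where the row before left it, along the tool's axes as they then stand; what a row does not reach is not made up. A row lasts 1/8 s, in which the tool goes at most 62.5 mm and 10.7 degrees, less where a joint would pass 70% of its speed; a pose out of reach is approached as far as the arm can. A call is refused whole if a number of a shift passes 1 or a number of a turn 1, either way. A call with a gripper value outside its range is refused whole. The fingers move at their own pace and stop on an object; FORCE is the grip in N (left out, the last holds). Time passes only in rows, so rows that do not move let the fingers close. It gives the time, the measured TCP pose, the force, the opening and the grip force at its end, in the units of the state.
- status.get_state(): the state, without advancing time (a new reading comes with each control period).
- optics.read_camera(name): name is "scene" or "top"; returns a dict with "frame" (420x560x3 uint8, red, green, blue), "depth" (420x560 float32, m along the optical axis (not along the pixel's ray), 0 where there is no reading), "vfov" (degrees; the focal length in pixels is half the picture's height over the tangent of half this angle, whatever the lens; pixels are square), "cx", "cy" (the principal point, pixels), "origin" and "attitude" of the camera in the world. Camera axes: x right, y down, z forward; pixel columns grow to the right and rows downward; lengths in m; the calibration is good to about 2 mm. A picture is of the moment at which its call begins.
- hand_in(): hands the job in; it is judged then, once.
The state is a dict: "clock": time; "joint_pos": joint angles; "qvel": joint speeds; "tau": joint torques, N m; "tcp_pos": TCP position; "orientation": TCP orientation; "wrist_force": force on the tool from outside, world axes, zero at the start; "ft_torque": the same for the moment, N m; "finger_gap": finger opening in m; "grip_force": force on a finger pad.
Only numpy, scipy, OpenCV 4.12 (cv2) and the standard library are available. Lean on these libraries where they do the work, as an engineer would, in place of code of your own. Each camera call takes 0.05 s, during which the arm holds its last target. There are 200 camera calls.

TASK

Get the bearing tester ready for a reading and hold it: first turn the range selector to the mark with three dots; then turn the knurled load collar, which is riding on the spindle's cross-pin, until its hidden keyway drops over the pin, and push it fully home against the load spring until the cup under the bearing bottoms. Finish still holding the collar pushed fully home (do not let go), with the selector left on three dots and all the other things on the bench left where they are.

Things in the scene. Friction and masses are not known exactly. Their poses are not given: they have to be found in the camera images.
- tester: Bearing tester, fixed, level: grey cast base 190 (x) x 360 (y) x 50 mm high; origin under its middle, at bench height. On top, in its frame: spindle at (0, -30) mm, selector at (-30, 120), readout box 40 x 115 centred at (70, 115), up to 74 mm above the bench, dial indicator radius 26 at (0, -130), up to 95 mm, its column at (50, -140), up to 175 mm.
- spindle_end (a point): Middle of the spindle's top end, 128 mm above the bench; z up along its axis, x and y those of the tester. The spindle is a 20 mm round upright stub with a 5 mm cross-pin straight through it that stands out 6 mm on both sides, the pin's top 24 mm below the end. The collar hides the pin and its direction is unknown.
- collar: Loose steel collar riding on the spindle, 0.26-0.4 kg, 42 mm high, origin under its middle, z up. Plain skirt 43 mm in diameter to 12 mm height, knurled grip 50 mm in diameter above, plain bore 21.2 mm. Origin relative to the spindle end: 36 mm below it riding on the pin, 41 mm dropped over the pin on to the bearing, 47 mm fully home (spindle end 5 mm proud of the collar's top).
- keyways (a point): In the collar on its axis, 12 mm above its underside; axes of the collar. Here a hidden land rides on the cross-pin; two keyways, 8.5 mm wide, 13 mm deep, run up from it along the collar's x axis, one on either side: it fits the pin every half turn, within about 0.1 rad. Starts 0.4 to 1.57 rad off, either way. Turns freely while it rides, not once keyed.
- collar_grip (a point): On the collar's axis at its top face, 42 mm above its underside; axes of the collar. The knurled grip reaches 30 mm down from here; take it across the diameter from above, at any yaw. 80 mm around the spindle is clear above 95 mm from the bench.
- load_cup (a joint): Travel in m of the sprung cup (82 mm in diameter) that carries the bearing under the collar: 0 up, 0.006 down on its stop (home). Pressing it down takes 5 N at first and 12 N at the stop, including the collar's weight, which alone does not move it; it springs back up when let go.
- bearing_top (a point): Middle of the top face of the bearing under test (72 mm outside diameter, 35 mm bore, 17 mm thick) that lies in the load cup round the spindle's foot: 87 mm above the bench with the cup up, 81 mm with the cup down on its stop. The collar's skirt stands on its inner ring.
- selector (a joint): Angle of the range selector in rad, growing clockwise seen from above. It clicks into four stops, 0 (one dot), 0.524 (two), 1.047 (three dots) and 1.571 (four), and springs to the nearest one when let go; starts on or near one or two dots. Turning it takes less than 0.3 N m.
- selector_axis (a point): On the selector's axis at the surface of its plate, 53 mm above the bench; axes of the tester. Black disc 42 mm in diameter, 8 mm high, with a bar grip 12 mm wide, 40 mm long, from 8 to 31 mm above the plate; its end with a white line is the pointer, at angle 0.785 - joint value from the tester's x towards its y. Rows of one to four dots on the plate mark the stops.
- master_ring: Bystander: small steel setting ring, 42 mm diameter, 12 mm high, lying on the tester's base between spindle and selector. Origin under its middle.
- bearing_front: Bystander: bearing, 72 mm diameter, 17 mm thick, flat on the bench on the robot's side of the tester. Origin under its middle.
- bearing_back: Bystander: bearing like it, flat on the bench beyond the tester. Origin under its middle.
- ring_stack: Bystander: stack of six bearing rings, 62 mm diameter, 97 mm high, to the right of the tester. Origin under its middle.
- parts_tray: Bystander: yellow parts tray, 200 x 130 x 55 mm, to the left of the tester. Origin under its middle.
- tray_ring: Bystander: bearing ring, 62 mm diameter, 16 mm high, lying in the parts tray. Origin under its middle.
- oil_bottle: Bystander: white oil bottle, 48 mm diameter, 125 mm high, to the right behind the tester. Origin under its middle.
- screwdriver: Bystander: screwdriver, 180 mm long, lying on the robot's side of the tester. Origin under its middle.

How it is judged:
By the outcome, as a careful person would: the job done as asked, in the order asked, and still so for the second after the job is handed in, while the arm keeps its last pose, push and grip.
It also fails if it takes over 61 s, if anything falls off the work surface, if the arm or the gripper's body presses on something with over 40 N, if the wrist force passes 120 N, or if a joint passes its speed limit or range.

## Working session

There is one attempt and no reset: what is moved stays moved. The work goes in short steps, Python scripts to look and compute and a shell command to move; the robot and the scene stay as the last step left them, time stands still between calls to the robot, and variables do not carry over. Pictures are saved under pics/ and viewed, at most 10 in all, crops included, and the job is handed in when it is done.

```bash
mkdir -p pics; ls; cat > h.py <<'E'
import numpy as np,cv2
from workcell import status,optics,env
from scipy.spatial.transform import Rotation as R
def quat(q): return R.from_quat([q[1],q[2],q[3],q[0]])
def cam(n):
    c=optics.read_camera(n); c['f']=c['frame'].shape[0]/2/np.tan(np.radians(c['vfov'])/2)
    a=np.array(c['attitude']); c['R']=a if a.shape==(3,3) else quat(a).as_matrix(); return c
def cloud(c):
    v,u=np.indices(c['depth'].shape); d=c['depth']
    p=np.stack([(u-c['cx'])/c['f']*d,(v-c['cy'])/c['f']*d,d],-1)
    w=p@c['R'].T+np.array(c['origin']); w[d==0]=np.nan; return w
def proj(c,p):
    q=(np.asarray(p)-np.array(c['origin']))@c['R']; return q[...,:2]/q[...,2:]*c['f']+[c['cx'],c['cy']]
def save(c,n): cv2.imwrite('pics/'+n,cv2.cvtColor(c['frame'],cv2.COLOR_RGB2BGR))
E
python3 - <<'E'
from h import *
for n in('scene','top'):
    c=cam(n);save(c,n+'1.png');np.savez(n+'1.npz',w=cloud(c),f=c['frame']);print(n,c['vfov'],c['cx'],c['cy'],c['origin'],c['attitude'],(c['depth']>0).mean())
print(status.get_state(),env.tip_reach)
E
```

```text
pics
scene 56.25074960418813 277.0544258454041 210.52592986733498 [ 1.12170655 -0.40857312  0.68079671] [-0.39017566  0.80702053  0.40198303 -0.18678988] 0.9961224489795918
top 51.7392557689151 280.4888379729294 209.20711102799567 [0.39538761 0.02419295 0.95760495] [-0.071455    0.70432059 -0.70270253  0.07096369] 0.9959183673469387
{'clock': 0.1, 'joint_pos': array([ 1.06634960e+00,  3.13940124e-01,  4.50637043e-02,  1.30360912e+00,
       -7.59097420e-06,  1.43118814e+00]), 'qvel': array([ 1.31504252e-03, -1.35626804e-03,  3.37704157e-03, -7.59453499e-04,
       -5.69012271e-05,  8.28625126e-04]), 'tau': array([ 1.92698142e-03, -4.81724310e+01,  2.99244851e+01,  1.28314801e-02,
       -1.30294079e-04, -5.84596094e-06]), 'tcp_pos': array([0.20500232, 0.53683733, 0.3030777 ]), 'orientation': array([-2.63709302e-04,  1.81409164e-01,  9.83407343e-01, -8.02390714e-04]), 'wrist_force': array([ 0.17606872,  0.30135285, -0.2653524 ]), 'ft_torque': array([ 0.04326396, -0.03433065,  0.01441774]), 'grip_force': 0.0, 'finger_gap': 0.08516116294267724} 0.0726
```

View pics/scene1.png

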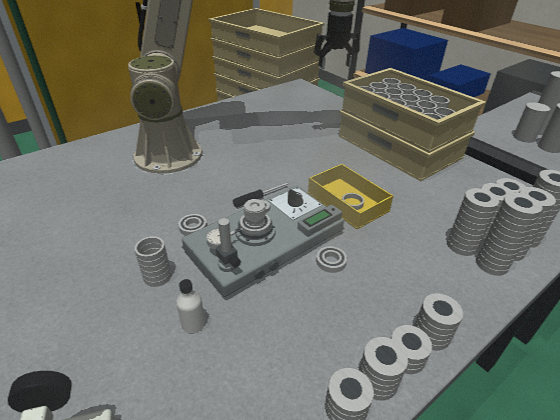

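View pics/top1.png

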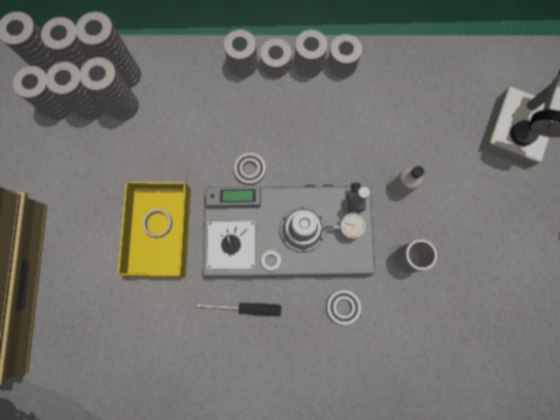

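The scene view shows the tester mid-bench. In the top view the base spans (205–374, 187–275), with the collar at about (304,224), the selector at (232,244) and the dial at (352,226). Next I'll measure these from both views.

```bash
python3 - <<'E'
from h import *
t=np.load('top1.npz');s=np.load('scene1.npz')
w=t['w'];z=w[...,2]
bench=np.nanmedian(z[290:300,60:110]);print('bench',bench)
m=np.zeros(z.shape,bool);m[180:285,195:385]=1
b=m&(z>0.042)&(z<0.06)
r=cv2.minAreaRect(w[b][:,:2].astype(np.float32));print('base',r,np.median(z[b]))
def circ(P):
    A=np.c_[2*P[:,:2],np.ones(len(P))];x=np.linalg.lstsq(A,(P[:,:2]**2).sum(1),rcond=None)[0];return x[:2],np.sqrt(x[2]+x[:2]@x[:2])
for n,W in(('top',w),('scene',s['w'])):
    Z=W[...,2]
    for nm,c0,rad,lo,hi in(('collar',w[224,304],.035,.124-.003,.15),('spend',w[224,304],.035,.1215,.14),('bear',w[224,304],.045,.08,.0885),('sel',w[244,232],.03,.075,.1)):
        q=(np.hypot(W[...,0]-c0[0],W[...,1]-c0[1])<rad)&(Z>lo)&(Z<hi);P=W[q]
        if len(P)>5: print(n,nm,len(P),P.mean(0),np.percentile(P[:,2],[5,50,95]),cv2.minAreaRect(P[:,:2].astype(np.float32)))
    q=(np.hypot(W[...,0]-w[224,304,0],W[...,1]-w[224,304,1])<.05)&(Z>.06)
    print(np.histogram(Z[q],np.arange(.07,.15,.004)))
I=cv2.cvtColor(t['f'],cv2.COLOR_RGB2BGR);a=cv2.resize(I[210:280,200:270],(560,560),interpolation=3)
J=cv2.cvtColor(s['f'],cv2.COLOR_RGB2BGR);bb=cv2.resize(J[180:225,270:290+40],(240,270),interpolation=3)
o=np.zeros((560,800,3),np.uint8);o[:,:560]=a;o[:270,560:]=bb;cv2.imwrite('pics/crop1.png',o)
E
```

```text
bench 0.0006449443480366912
base ((0.5385116338729858, 0.00929519534111023), (0.19482073187828064, 0.36023035645484924), 0.8308057188987732) 0.0516660293255124
top collar 506 [ 0.53561457 -0.02034909  0.13365974] [0.12805836 0.13445209 0.13733556] ((0.5365898609161377, -0.02059558779001236), (0.04666836932301521, 0.04892744868993759), 88.90457153320312)
top spend 506 [ 0.53561457 -0.02034909  0.13365974] [0.12805836 0.13445209 0.13733556] ((0.5365898609161377, -0.02059558779001236), (0.04666836932301521, 0.04892744868993759), 88.90457153320312)
top bear 301 [ 0.52694966 -0.01791041  0.08664786] [0.08271066 0.08704493 0.08842143] ((0.5350211262702942, -0.021753691136837006), (0.07602385431528091, 0.0715247243642807), 42.017784118652344)
top sel 114 [0.50176433 0.12774791 0.08541288] [0.08247209 0.08546016 0.0884709 ] ((0.5032368898391724, 0.1284393072128296), (0.039507005363702774, 0.01195854414254427), 16.55950164794922)
(array([ 17, 143, 101,  62, 331,  47,   0,   0,   1,   4,   7,   7,   8,
         5,  69, 142, 285,   5,   0]), array([0.07 , 0.074, 0.078, 0.082, 0.086, 0.09 , 0.09
[... 470 characters left out ...]
45433107018471), 20.562408447265625)
scene bear 299 [ 0.54883033 -0.02674891  0.08562782] [0.0810902  0.08614242 0.08798107] ((0.5411729216575623, -0.023194093257188797), (0.07591263949871063, 0.05955040827393532), 58.533164978027344)
scene sel 76 [0.50503346 0.12967928 0.08174679] [0.07601211 0.08240451 0.0857647 ] ((0.5033855438232422, 0.13080765306949615), (0.03897659853100777, 0.014020523987710476), 19.57122802734375)
(array([ 45, 119,  56, 114, 175,  16,  21,  18,  13,  25,  29,  25,  35,
        28,  57, 133,  73,   0,   0]), array([0.07 , 0.074, 0.078, 0.082, 0.086, 0.09 , 0.094, 0.098, 0.102,
       0.106, 0.11 , 0.114, 0.118, 0.122, 0.126, 0.13 , 0.134, 0.138,
       0.142, 0.146]))
```

View pics/crop1.png

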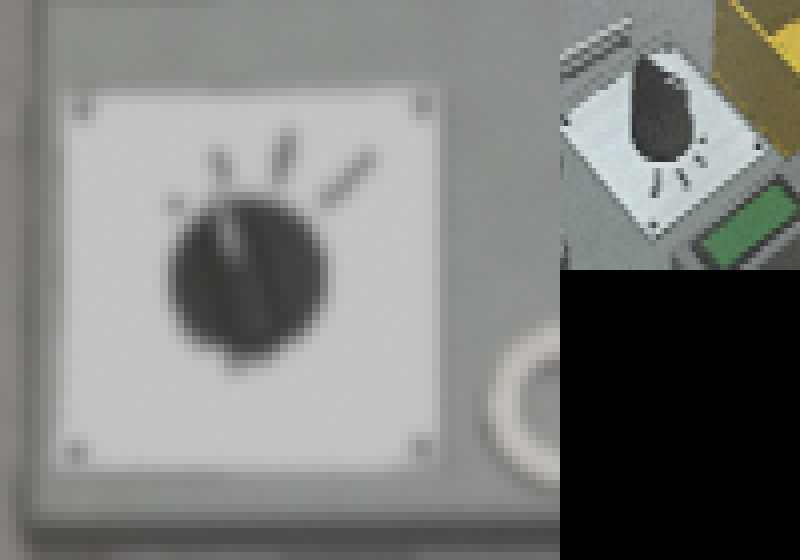

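The crop shows the pointer up and slightly left at about (230,235), aimed at the second mark, so it is on two dots. The bar's measured angle is 16.6°, which agrees. Bench, bar and bearing heights all match the text. I'll turn the tool first, then move over the selector.

```bash
cat >> h.py <<'E'
def plan(target,psi):
    s=status.get_state();M=quat(s['orientation']).as_matrix();p0=np.degrees(np.arctan2(M[1,0],M[0,0]))
    d=(np.array(target)-s['tcp_pos']); a=np.radians(psi)
    Rt=np.array([[np.cos(a),np.sin(a),0],[np.sin(a),-np.cos(a),0],[0,0,-1]]).T
    print('clock',s['clock'],'tcp',s['tcp_pos'].round(4),'psi',round(p0%360,2),'tilt',M[2,2].round(5),'roll u',round(((p0-psi+180)%360-180)/10,3),'shift u after roll',(Rt@d/.04).round(3),'j6',s['joint_pos'][5].round(3),'F',s['wrist_force'].round(1),'T',s['ft_torque'].round(2),'gap',s['finger_gap'].round(4),'g',s['grip_force'])
E
python3 -m handwheel '{"deltas": [[0.4,0,0,0,-0.93],[0.4,0,0,0,-0.93],[0.4,0,0,0,-0.93],[0.4,0,0,0,-0.93]]}' 40
python3 -m handwheel '{"deltas": [[0.4,-0.31,-0.846,0,0],[0.4,-0.31,-0.846,0,0],[0.4,-0.31,-0.846,0,0],[0.4,-0.31,-0.846,0,0],[0.4,-0.31,-0.846,0,0],[0.4,-0.31,-0.846,0,0],[0.4,-0.31,-0.846,0,0],[0.4,-0.31,-0.846,0,0],[0.4,-0.31,-0.846,0,0],[0.4,-0.31,-0.846,0,0],[0.4,-0.31,-0.846,0,0],[0.4,-0.31,-0.846,0,0],[0.4,-0.31,-0.846,0,0],[0.4,-0.31,-0.846,0,0],[0.4,0,0,0,0]]}'
python3 -c "
from h import *
plan([.504,.1297,.1395],196.3)"
```

```text
clock: 0.6
tcp_pos: [0.2051, 0.537, 0.3034]
orientation: [-0.0, -0.144, 0.99, -0.0]
wrist_force: [-0.5, -0.4, 1.0]
finger_gap: 0.0596
grip_force: 0.0
clock: 2.48
tcp_pos: [0.5058, 0.1295, 0.3032]
orientation: [-0.0, -0.14, 0.99, -0.0]
wrist_force: [-1.7, 0.3, 0.4]
finger_gap: 0.0595
grip_force: 0.0Traceback (most recent call last):
  File "<string>", line 3, in <module>
    plan([.504,.1297,.1395],196.3)
    ~~~~^^^^^^^^^^^^^^^^^^^^^^^^^^
  File "h.py", line 19, in plan
    print('clock',s['clock'],'tcp',s['tcp_pos'].round(4),'psi',round(p0%360,2),'tilt',M[2,2].round(5),'roll u',round(((p0-psi+180)%360-180)/10,3),'shift u after roll',(Rt@d/.04).round(3),'j6',s['joint_pos'][5].round(3),'F',s['wrist_force'].round(1),'T',s['ft_torque'].round(2),'gap',s['finger_gap'].round(4),'g',s['grip_force'])
                                                                                                                                                                                                                                                                                           ^^^^^^^^^^^^^^^^^^^^^
AttributeError: 'float' object has no attribute 'round'
```

```bash
sed -i "s/s\['finger_gap'\].round(4)/round(s['finger_gap'],4)/" h.py
python3 -m handwheel '{"deltas": [[0.4,0.04,0,0.8,0],[0.4,0,0,0.8,0],[0.4,0,0,0.8,0],[0.4,0,0,0.8,0],[0.4,0,0,0.5,0],[0.4,0,0,0.38,0],[0.4,0,0,0,0]]}' 40
python3 -c "
from h import *
plan([.504,.1297,.1395],196.3)
c=cam('top');save(c,'t2.png');d=cam('scene');save(d,'s2.png')
a=cv2.imread('pics/t2.png')[190:290,190:330];b=cv2.imread('pics/s2.png')[150:250,220:360]
cv2.imwrite('pics/crop2.png',np.hstack([cv2.resize(a,(400,286)),cv2.resize(b,(400,286))]))"
```

```text
clock: 3.35
tcp_pos: [0.5021, 0.1311, 0.1397]
orientation: [-0.001, -0.142, 0.99, 0.0]
wrist_force: [0.2, -0.7, 0.1]
finger_gap: 0.0599
grip_force: 0.0
clock 3.35 tcp [0.5021 0.1311 0.1397] psi 196.33 tilt -1.0 roll u 0.003 shift u after roll [-0.035 -0.047  0.006] j6 -0.185 F [ 0.2 -0.7  0.1] T [ 0.05 -0.03 -0.09] gap 0.0599 g 0.0
```

View pics/crop2.png

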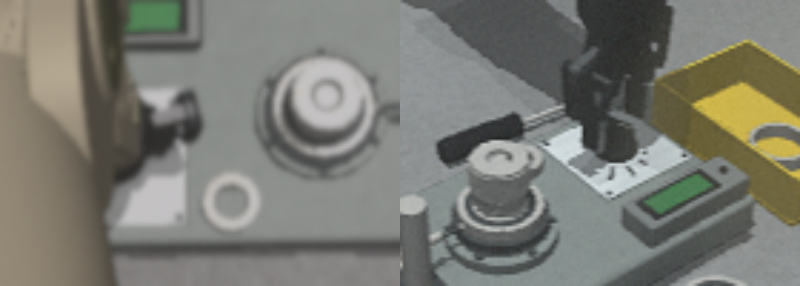

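The fingers straddle the selector bar: the scene half shows them around (610,130), clear of the ring and the box. Now I'll correct the position, close, and turn it clockwise by 30° plus a little.

```bash

python3 -m handwheel '{"deltas": [[0.4,-0.035,-0.047,0,0],[0,0,0,0,0],[-1,0,0,0,0],[-1,0,0,0,0],[-1,0,0,0,0],[-1,0,0,0,0]]}' 30
python3 -c "
from h import *
plan([.504,.1297,.1395],166)"
```

```text
clock: 4.2
tcp_pos: [0.5048, 0.1306, 0.1411]
orientation: [0.0, -0.142, 0.99, 0.002]
wrist_force: [-1.5, 5.6, 3.2]
finger_gap: 0.0115
grip_force: 33.0
clock 4.2 tcp [0.5048 0.1306 0.1411] psi 196.36 tilt -0.99999 roll u 3.036 shift u after roll [ 0.014 -0.026  0.041] j6 -0.188 F [-1.5  5.6  3.2] T [ 0.94  0.32 -0.03] gap 0.0115 g 33.03035795688629
```

```bash

python3 -m handwheel '{"deltas": [[-1,0,0.02,0,0.6],[-1,0,0,0,0.6],[-1,0,0,0,0.6],[-1,0,0,0,0.6],[-1,0,0,0,0.65],[-1,0,0,0,0],[-1,0,0,0,0]]}' 40
python3 -c "
from h import *
plan([.504,.1297,.1395],166)"
```

```text
clock: 5.08
tcp_pos: [0.5047, 0.1306, 0.1412]
orientation: [0.0, 0.122, 0.992, 0.001]
wrist_force: [-2.4, 3.1, 4.9]
finger_gap: 0.0108
grip_force: 41.8
clock 5.075 tcp [0.5047 0.1306 0.1412] psi 165.95 tilt -1.0 roll u -0.005 shift u after roll [ 0.013 -0.027  0.041] j6 0.344 F [-2.4  3.1  4.9] T [0.57 0.52 0.01] gap 0.0108 g 41.81463897228241
```

```bash

python3 -m handwheel '{"deltas": [[0,0,0,0,0],[0.4,0,0,0,0],[0.4,0,0,0,0],[0.4,0,0,-0.6,0],[0.6,0,0,-0.9,0],[1,0,0,-0.9,-0.9],[1,0,0,-0.3,-0.9],[1,0,0,0,-0.9],[1,0,0,0,-0.9],[1,0,0,0,-0.9],[1,0,0,0,-0.9],[1,0,0,0,-0.9],[1,0,0,0,-0.9],[1,0,0,0,0]]}' 40
python3 -c "
from h import *
plan([.5378,-.020,.20],238)"
```

```text
clock: 6.82
tcp_pos: [0.5048, 0.13, 0.2485]
orientation: [-0.0, -0.483, 0.876, -0.0]
wrist_force: [-0.1, -0.2, 0.1]
finger_gap: 0.0854
grip_force: 0.0
clock 6.825 tcp [0.5048 0.13   0.2485] psi 237.71 tilt -1.0 roll u -0.029 shift u after roll [ 2.743 -2.686  1.213] j6 -0.909 F [-0.1 -0.2  0.1] T [ 0.02 -0.02 -0.02] gap 0.0854 g 0.0
```

```bash

python3 -m handwheel '{"deltas": [[1,0.55,-0.538,0,0],[1,0.55,-0.538,0,0],[1,0.55,-0.538,0,0],[1,0.55,-0.538,0,0],[1,0.55,-0.538,0,0],[1,0,0,0,0],[1,0,0,0,0]]}' 40
python3 - <<'E'
from h import *
plan([.5378,-.020,.177],238)
c=cam('top');d=cam('scene');save(d,'s3.png');save(c,'t3.png');w=cloud(c);Wd=cloud(d)
for W in(w,Wd):
    q=(np.hypot(W[...,0]-.504,W[...,1]-.1297)<.03)&(W[...,2]>.076)&(W[...,2]<.1);P=W[q]
    if len(P)>5:print(len(P),P.mean(0),cv2.minAreaRect(P[:,:2].astype(np.float32)))
a=cv2.imread('pics/t3.png')[200:290,195:285];b=cv2.imread('pics/s3.png')[160:270,190:330]
cv2.imwrite('pics/crop3.png',np.hstack([cv2.resize(a,(360,360),interpolation=2),cv2.resize(b,(440,360),interpolation=2)]))
E
```

```text
clock: 7.7
tcp_pos: [0.537, -0.0201, 0.2485]
orientation: [-0.0, -0.482, 0.876, 0.0]
wrist_force: [-0.3, 1.2, -0.2]
finger_gap: 0.0855
grip_force: 0.0
clock 7.7 tcp [ 0.537  -0.0201  0.2485] psi 237.69 tilt -1.0 roll u -0.031 shift u after roll [-0.012 -0.015  1.788] j6 -1.194 F [-0.3  1.2 -0.2] T [ 0.   -0.02  0.  ] gap 0.0855 g 0.0
118 [0.50190872 0.12885597 0.08517643] ((0.5031480193138123, 0.1288781762123108), (0.012075712904334068, 0.03926702216267586), 76.59217071533203)
62 [0.5053601 0.1299483 0.0829046] ((0.5047900080680847, 0.13137710094451904), (0.012311149388551712, 0.038876887410879135), 78.0955810546875)
```

View pics/crop3.png

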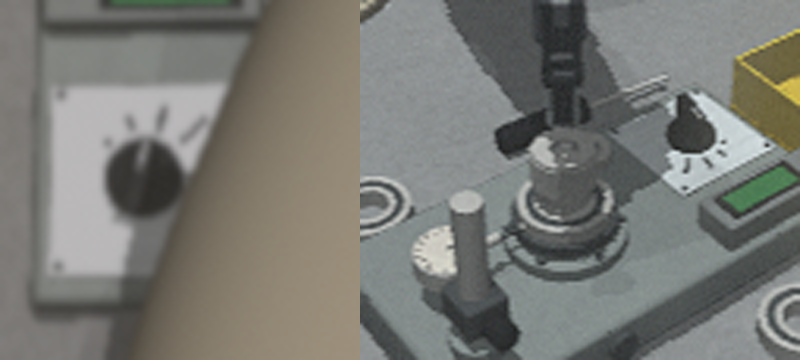

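Selector bar now lies at about −13° and points at the third mark, near (160,115) in the left crop, so it is on three dots. The fingers hang above the collar. Next I'll descend and close.

```bash

python3 -m handwheel '{"deltas": [[1,-0.012,-0.015,0.6,0],[1,0,0,0.6,0],[1,0,0,0.4,0],[1,0,0,0.18,0],[1,0,0,0,0],[0.4,0,0,0,0],[0.2,0,0,0,0],[-0.2,0,0,0,0],[-0.2,0,0,0,0],[-0.2,0,0,0,0]]}' 30
python3 -c "
from h import *
plan([.5378,-.020,.177],238)"
```

```text
clock: 9.05
tcp_pos: [0.5371, -0.0195, 0.1783]
orientation: [-0.0, -0.483, 0.875, 0.001]
wrist_force: [-4.9, 2.8, 5.7]
finger_gap: 0.0484
grip_force: 30.8
clock 9.05 tcp [ 0.5371 -0.0195  0.1783] psi 237.82 tilt -1.0 roll u -0.018 shift u after roll [ 0.002 -0.023  0.032] j6 -1.195 F [-4.9  2.8  5.7] T [0.63 0.93 0.02] gap 0.0484 g 30.76589291507844
```

```bash

python3 -m handwheel '{"deltas": [[-0.2,0,0.02,0.05,0],[-0.2,0,0,0.03,0],[-0.2,0,0,0,0.7],[-0.2,0,0,0,0.7],[-0.2,0,0,0,0.7],[-0.2,0,0,0,0.7]]}' 40
python3 -c "
from h import *
plan([.5378,-.020,.177],238)"
```

```text
clock: 9.8
tcp_pos: [0.5366, -0.0194, 0.1779]
orientation: [0.001, -0.256, 0.967, -0.0]
wrist_force: [-11.1, 1.5, 24.0]
finger_gap: 0.0486
grip_force: 40.5
clock 9.8 tcp [ 0.5366 -0.0194  0.1779] psi 209.63 tilt -1.0 roll u -2.837 shift u after roll [-0.003 -0.034  0.023] j6 -0.703 F [-11.1   1.5  24. ] T [0.57 2.29 0.35] gap 0.0486 g 40.53632834984455
```

```bash

python3 -m handwheel '{"deltas": [[-0.2,0.033,0.018,-0.02,0],[-0.2,0,0,0,0.7],[-0.2,0,0,0,0.7],[-0.2,0,0,0,0.7]]}' 40
python3 -m handwheel '{"deltas": [[-0.2,0,0,0,0.7],[-0.2,0,0,0,0.7],[-0.2,0,0,0,0.7]]}' 40
python3 -c "
from h import *
plan([.5378,-.020,.177],238)"
```

```text
clock: 10.3
tcp_pos: [0.5361, -0.0193, 0.1765]
orientation: [0.001, -0.075, 0.997, 0.0]
wrist_force: [-1.1, 3.0, -0.7]
finger_gap: 0.0485
grip_force: 41.5
clock: 10.68
tcp_pos: [0.5362, -0.0188, 0.1752]
orientation: [0.0, 0.108, 0.994, 0.002]
wrist_force: [1.6, 4.4, -2.6]
finger_gap: 0.0493
grip_force: 41.7
clock 10.675 tcp [ 0.5362 -0.0188  0.1752] psi 167.62 tilt -0.99999 roll u -7.038 shift u after roll [ 0.004 -0.051 -0.045] j6 0.03 F [ 1.6  4.4 -2.6] T [ 0.95 -0.38  0.35] gap 0.0493 g 41.7392866598675
```

```bash

python3 -m handwheel '{"deltas": [[-0.2,0,0,0.08,0],[-0.2,0,0,0,0]]}' 40
python3 -m handwheel '{"deltas": [[-0.2,0,0,0,0.5],[-0.2,0,0,0,0.5]]}' 40
python3 -c "
from h import *
plan([.5378,-.020,.177],238)
c=cam('scene');save(c,'s4.png');W=cloud(c);cv2.imwrite('pics/crop4.png',cv2.resize(cv2.imread('pics/s4.png')[165:265,190:320],(650,500),interpolation=2))"
```

```text
clock: 10.92
tcp_pos: [0.5365, -0.0192, 0.1728]
orientation: [0.001, 0.105, 0.994, 0.001]
wrist_force: [0.2, 4.7, 3.9]
finger_gap: 0.0486
grip_force: 42.3
clock: 11.18
tcp_pos: [0.5354, -0.0188, 0.1726]
orientation: [-0.0, 0.191, 0.982, 0.001]
wrist_force: [-1.5, 3.9, 5.4]
finger_gap: 0.0485
grip_force: 42.3
clock 11.175 tcp [ 0.5354 -0.0188  0.1726] psi 157.94 tilt -1.0 roll u -8.006 shift u after roll [-0.007 -0.067 -0.109] j6 0.199 F [-1.5  3.9  5.4] T [0.88 0.03 1.26] gap 0.0485 g 42.34303553123027
```

View pics/crop4.png

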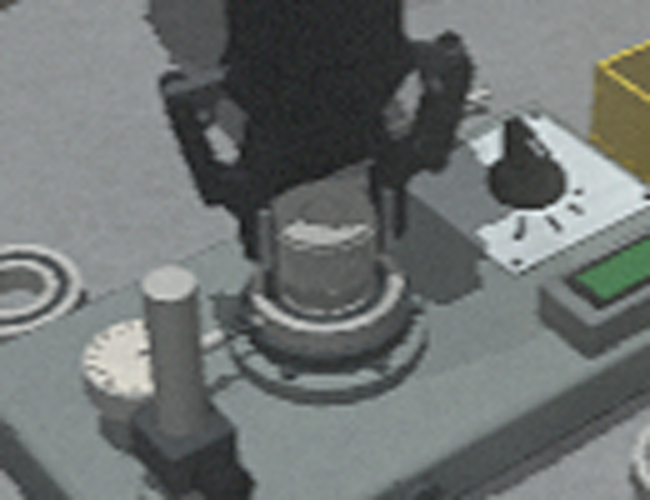

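The collar has dropped 5.2 mm, and further turning meets 1.3 N m, so it is keyed. I'll back off the twist, grip harder and push home.

```bash

python3 -m handwheel '{"deltas": [[-0.2,0,0,0,-0.6],[-0.2,0,0,0,-0.4],[-0.2,0,0,0,0],[-0.2,0,0,0.05,0],[-0.2,0,0,0.05,0],[-0.2,0,0,0.05,0],[-0.2,0,0,0,0]]}' 80
python3 -m handwheel '{"deltas": [[-0.2,0,0,0.04,0],[-0.2,0,0,0.03,0],[-0.2,0,0,0,0],[-0.2,0,0,0,0]]}'
python3 -m handwheel '{"deltas": [[-0.2,0,0,0.05,0],[-0.2,0,0,0.0,0],[-0.2,0,0,0,0]]}'
python3 -c "
from h import *
plan([.5378,-.020,.177],238)"
```

```text
clock: 12.1
tcp_pos: [0.5356, -0.0188, 0.1678]
orientation: [0.0, 0.105, 0.994, 0.001]
wrist_force: [-4.6, 6.2, 14.6]
finger_gap: 0.0479
grip_force: 82.5
clock: 12.6
tcp_pos: [0.5355, -0.0188, 0.1677]
orientation: [0.001, 0.105, 0.994, 0.001]
wrist_force: [-11.5, 6.5, 34.1]
finger_gap: 0.0481
grip_force: 84.6
clock: 12.98
tcp_pos: [0.5356, -0.0188, 0.1676]
orientation: [0.002, 0.105, 0.994, 0.001]
wrist_force: [-17.2, 7.5, 46.8]
finger_gap: 0.0479
grip_force: 86.1
clock 12.975 tcp [ 0.5356 -0.0188  0.1676] psi 167.96 tilt -0.99999 roll u -7.004 shift u after roll [-0.004 -0.063 -0.235] j6 0.024 F [-17.2   7.5  46.8] T [1.69 3.32 0.04] gap 0.0479 g 86.05886820238084
```

```bash

python3 -m handwheel '{"deltas": [[-0.2,0.03,0,-0.05,0],[-0.2,0,0,0,0],[-0.2,0,0,0,0]]}'
python3 - <<'E'
from h import *
plan([.5378,-.020,.177],238)
c=cam('scene');save(c,'s5.png');W=cloud(c);W0=np.load('scene1.npz')['w']
c0=np.array([.5385,-.0195]);
for n,w in(('before',W0),('now',W)):
    r=np.hypot(w[...,0]-c0[0],w[...,1]-c0[1]);v=np.indices(r.shape)
    az=np.degrees(np.arctan2(w[...,1]-c0[1],w[...,0]-c0[0]))
    front=(abs(az+60)<60)
    for nm,lo,hi,zl,zh in(('bearing',.027,.034,.07,.1),('collar',.0,.023,.105,.15),('base',.06,.08,.03,.07)):
        q=(r>lo)&(r<hi)&(w[...,2]>zl)&(w[...,2]<zh)&(front if nm!='collar' else True);P=w[q];print(n,nm,len(P),np.percentile(P[:,2],[10,50,90]).round(4) if len(P) else '')
P=cv2.imread('pics/scene1.png')[175:255,210:300];Q=cv2.imread('pics/s5.png')[175:255,210:300]
cv2.imwrite('pics/crop5.png',np.hstack([cv2.resize(P,(400,356),interpolation=2),cv2.resize(Q,(400,356),interpolation=2)]))
E
```

```text
clock: 13.35
tcp_pos: [0.5354, -0.0188, 0.1678]
orientation: [0.002, 0.105, 0.994, 0.001]
wrist_force: [-9.7, 6.1, 30.1]
finger_gap: 0.0473
grip_force: 84.2
clock 13.35 tcp [ 0.5354 -0.0188  0.1678] psi 167.95 tilt -0.99999 roll u -7.005 shift u after roll [-0.006 -0.066 -0.231] j6 0.024 F [-9.7  6.1 30.1] T [1.51 1.75 0.12] gap 0.0473 g 84.18564753723331
before bearing 117 [0.077  0.0845 0.0877]
before collar 342 [0.1119 0.1308 0.1347]
before base 260 [0.0485 0.05   0.0513]
now bearing 107 [0.0715 0.0789 0.0815]
now collar 253 [0.1117 0.1225 0.127 ]
now base 259 [0.0485 0.05   0.0515]
```

View pics/crop5.png

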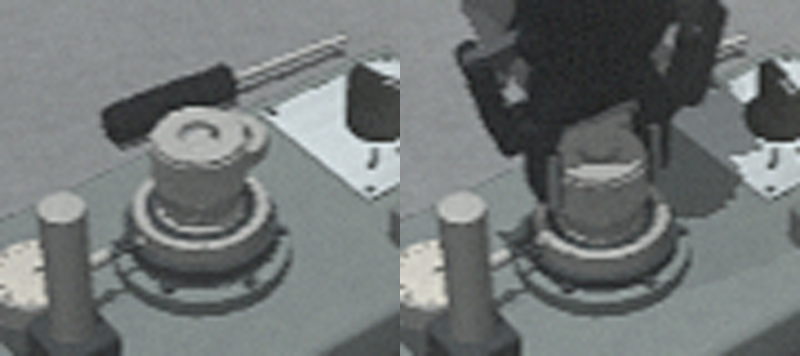

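The bearing's top has dropped about 6 mm (from 87.7 to 81.5 mm) and the arm meets a firm stop at 30 N, so the cup is bottomed. The selector is unchanged, so I'm handing in.

```bash
python3 -c "
from workcell import hand_in
print(hand_in())"
```

```text
the job is handed in; nothing more can be done
None
```

The job is handed in, with no verdict returned: the selector is on three dots and the collar is keyed and held fully home, the cup bottomed under about 30 N of push at 13.4 s of the 61 s; I saw no other item disturbed, but did not measure them.

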